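Pack channel offcuts interlocked in the stock tray

TASK

Gather the four wide steel channel offcuts into the shallow tray: lay the two long ones, open side up, in the two drawn outlines, then set the two short ones, open side down as they lie now, across the pair, one near each end, so that each short piece straddles the gap with one side wall down in the trough of each long channel and sits fully home and level. Leave the narrow channel, the piece of angle iron and the welded tee where they are.

Things in the scene. Friction and masses are not known exactly. Their poses are not given: they have to be found in the camera images.
- tray: Shallow dark sheet-steel tray, 146 mm (x) by 220 mm (y), fixed; floor 3 mm thick, rim 12 mm high. Origin: centre of its underside; x along its short side, z up. Two white outlines, 124 mm (x) by 69 mm (y), on the floor at x = 0, y = +46 and -46 mm: a long channel in each (either), lengthwise along x. They then stand 28 mm apart, top edges 39 mm above the underside.
- long_a_center (a point): Mild-steel U-channel, 64 mm wide, 36 mm high, walls 4 mm, 120 mm long, 0.45 kg, lying open side UP. Point: centre of its bounding box (18 mm above its underside, empty space between the walls). x along its length, y across its side walls, z up; same turned end for end. Grip across the outside of the side walls (64 mm). Placed: centre 21 mm above the tray's underside.
- long_b_center (a point): Mild-steel U-channel, 64 mm wide, 36 mm high, walls 4 mm, 120 mm long, 0.45 kg, lying open side UP. Point: centre of its bounding box (18 mm above its underside, empty space between the walls). x along its length, y across its side walls, z up; same turned end for end. Grip across the outside of the side walls (64 mm). Placed: centre 21 mm above the tray's underside.
- cap_a_center (a point): Mild-steel U-channel, 64 mm wide, 36 mm high, walls 4 mm, 44 mm long, 0.17 kg, lying open side DOWN. Point: centre of its bounding box, 18 mm above its underside. x along the channel (44 mm), y across its side walls, z up; same turned end for end. Grip outside the side walls (64 mm). Seated: at tray x = +32 or -32 mm (either), y = 0, centre 25 mm above the tray's underside, 10 mm clear of each inner wall.
- cap_b_center (a point): Mild-steel U-channel, 64 mm wide, 36 mm high, walls 4 mm, 44 mm long, 0.17 kg, lying open side DOWN. Point: centre of its bounding box, 18 mm above its underside. x along the channel (44 mm), y across its side walls, z up; same turned end for end. Grip outside the side walls (64 mm). Seated: at tray x = +32 or -32 mm (either), y = 0, centre 25 mm above the tray's underside, 10 mm clear of each inner wall.
- narrow_center (a point): Look-alike, to be left alone: a narrow steel U-channel, 38 mm wide, 36 mm high, 120 mm long, open side up, 4 mm walls. Point: centre of its bounding box; x along its length, z up.
- angle_center (a point): Look-alike, to be left alone: angle iron offcut, 40 x 40 mm legs, 70 mm long. Point: centre of its bounding box, 20 mm above the table; y along its length.
- tee_center (a point): Look-alike, to be left alone: welded tee sample, base 50 x 90 mm with an upright plate, 51 mm high. Point: centre of its bounding box; y along its length.
Mind the look-alikes: they are no part of the job. Leave any orange look-alike of the part that bears cap_b_center alone.

How it is judged:
By the outcome, as a careful person would: the job done as asked, in the order asked, and still so for the second after the job is handed in, with the robot touching nothing.
It also fails if it takes over 86 s, if anything falls off the work surface, if the arm or the gripper's body presses on something with over 40 N, if the wrist force passes 120 N, or if a joint passes its speed limit or range.

ROBOT

A 6-joint arm with a two-finger parallel gripper is mounted at the origin on a cart in front of the work surface, level with it; the furniture and walls round the work are solid. World frame = base frame: x ahead of the robot, y to its left, z up, the work surface at z = 0. Lengths are in m, angles in rad, forces in N, time in s.
With the tool pointing down it reaches from about 0.275 to 0.875 m from the base axis. Payload 12.5 kg.
Tool frame: the origin (TCP) lies at the very end of the fingers, on their centre line; the grasp point (between the pads) lies 19 mm behind it; x points along the fingers, y is the direction in which the jaws open and shut, and the axes are right-handed (so a half turn about x gives the same grasp; the last joint's range is limited). The gripper opens to 85 mm and grips with 20 to 120 N. Pads are 22 mm wide; open, the fingers measure 114 mm over their backs; the gripper's body (76 mm by 85 mm) begins 54 mm behind the grasp point. The pads swing forward as they close: fully open they stand 13 mm farther back than shut.
Start: joints at [-1.335, 0.351, 1.652, -0, 1.139, -0.085], TCP at [0.173, -0.522, 0.231] pointing down, gripper open.
Joint ranges: [-2.75, 2.75], [-0.79, 2.1], [0.01, 2.65], [-1.57, 4.71], [0.07, 3.14], [-2.87, 2.87]. Speed limits (rad/s): [2.22, 2.22, 2.79, 3.14, 3.14, 3.14].

INTERFACE

Orientations are given as a 3x3 rotation matrix whose columns are the frame's x, y, z axes.
In Python, from bench import manip gives the robot as it stands. Calls block until the motion is done:
- manip.move_ptp(position, orientation): joint-space move of the TCP to a pose.
- manip.move_l(position, attitude=None, max_speed=0.15): straight line of the TCP; attitude=None keeps the orientation; max_speed is the mean speed in m/s.
- manip.move_j(angles): joint-space move.
- manip.set_gripper(opening, effort=None): opening from 0.0 (shut) to 1.0 (fully open); effort is the grip in N (None keeps the last); returns when the fingers have stopped.
- manip.dwell(seconds).
- manip.inverse_kinematics(position, orientation): joint angles nearest the present ones, or None.
- manip.grab_frame(name): name is "scene" or "side" or "wrist"; returns (picture, depth): 384x512x3 uint8, red, green, blue; 384x512 float32, m along the optical axis (not along the pixel's ray), 0 where there is no reading.
- manip.get_calibration(name): a dict with "camera_matrix" (3x3 intrinsics, pixels), "R" (3x3) and "t" (3): a world point X has camera coordinates R X + t. Camera axes: x right, y down, z forward; pixel columns grow to the right and rows downward; lengths in m; the calibration is good to about 2 mm. The wrist camera is an equidistant fisheye: a pixel r from the principal point sees the ray r / f radians off the axis. A picture is of the moment at which its call begins: read the wrist's pose just before it. get_calibration takes no time and is no camera call; for the wrist camera it gives the pose at the moment of the call.
A pose or a line that the arm cannot do raises manip.Unreachable and nothing moves.
- manip.sign_off(): hands the job in, once; it reports no verdict.
Trained networks look in the newest picture that a camera, given by its name, has taken for a name from the list of things; names that differ only in an ending like _2 or _b are one class to them, and where a whole thing is asked for, a point or a joint stands for the part that bears it (a point fixed in the world has none). Each returns a list of dicts, best first, with "confidence" (0 to 1); they miss things now and then, are a little off and sometimes report something else, mostly with a low value. They report only what shows in the picture. A call takes as long as a camera call. They do not tell look-alikes from the thing itself.
- manip.look_for(camera, name): "at" ([x, y, z] in m, in world coordinates, good to about 4 mm: the middle of the surface that is visible of it).
Readings, each from a call of its own:
- manip.current_time(): time.
- manip.current_qpos(): joint angles.
- manip.current_joint_vel(): joint speeds.
- manip.current_joint_torque(): joint torques, N m.
- manip.current_ee_pos(): TCP position.
- manip.current_tcp_rot(): TCP orientation.
- manip.current_force(): force on the tool from outside, world axes, zero at the start.
- manip.current_ft_torque(): the same for the moment, N m.
- manip.current_grip_width(): opening from 0.0 (shut) to 1.0 (fully open).
Only numpy, scipy, OpenCV 4.12 (cv2) and the standard library are available. Lean on these libraries where they do the work, as an engineer would, in place of code of your own. Each camera call takes 0.05 s, during which the arm holds its last target.

## Working session

There is one attempt and no reset: what is moved stays moved. The work goes in short steps, each a Python script; the robot and the scene stay as the last script left them, time stands still between calls to the robot, and variables do not carry over. Pictures are saved under pics/ and viewed, and the job is handed in when it is done.

```bash
ls; mkdir -p pics
python3 - <<'E'
from bench import manip
import cv2,numpy as np
for c in ("scene","side"):
    p,d=manip.grab_frame(c); cv2.imwrite(f"pics/{c}0.png",cv2.cvtColor(p,cv2.COLOR_RGB2BGR)); np.savez(f"{c}0.npz",p=p,d=d)
    k=manip.get_calibration(c); print(c,k)
    for n in ("tray","long_a_center","cap_a_center","narrow_center","angle_center","tee_center"):
        print(n,[(np.round(r["at"],3).tolist(),round(r["confidence"],2)) for r in manip.look_for(c,n)])
print(manip.current_time())
E
```

```text
pics
scene {'camera_matrix': array([[409.23803675,   0.        , 256.02369189],
       [  0.        , 409.23803675, 187.53443844],
       [  0.        ,   0.        ,   1.        ]]), 'R': array([[-0.81894723, -0.57372165,  0.01299652],
       [-0.41164711,  0.57151656, -0.70987004],
       [ 0.39984008, -0.58669608, -0.70421276]]), 't': array([0.62572354, 0.08079908, 0.90398601])}
tray [([0.629, 0.137, -0.001], 0.74)]
long_a_center [([0.46, 0.242, 0.012], 0.68)]
cap_a_center [([0.447, 0.158, 0.042], 0.9)]
narrow_center [([0.453, 0.03, 0.026], 0.73)]
angle_center [([0.464, 0.518, 0.005], 0.57)]
tee_center [([0.578, 0.503, 0.01], 0.92)]
side {'camera_matrix': array([[364.72300766,   0.        , 247.76727808],
       [  0.        , 364.72300766, 190.22077859],
       [  0.        ,   0.        ,   1.        ]]), 'R': array([[-8.93897838e-01, -4.48270700e-01, -1.87716706e-04],
       [-2.35156205e-01,  4.69282066e-01, -8.51161502e-01],
       [ 3.81638854e-01, -7.60807283e-01, -5.24903860e-01]]), 't': array([0.60616492, 0.01930889, 0.95812028])}
tray [([0.634, 0.142, 0.003], 0.67)]
long_a_center [([0.461, 0.235, 0.014], 0.93)]
cap_a_center [([0.444, 0.167, 0.033], 0.67), ([0.448, 0.359, 0.011], 0.59)]
narrow_center [([0.458, 0.034, 0.025], 0.56)]
angle_center []
tee_center [([0.582, 0.51, 0.01], 0.81)]
0.7
```

View pics/scene0.png

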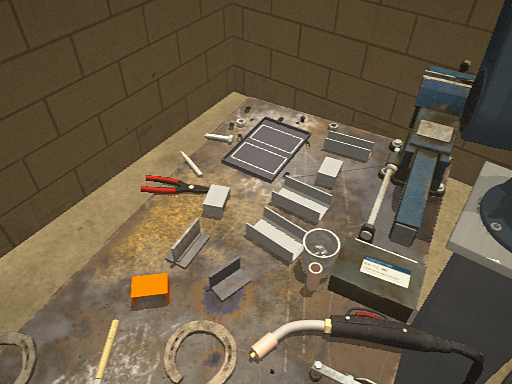

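View pics/side0.png

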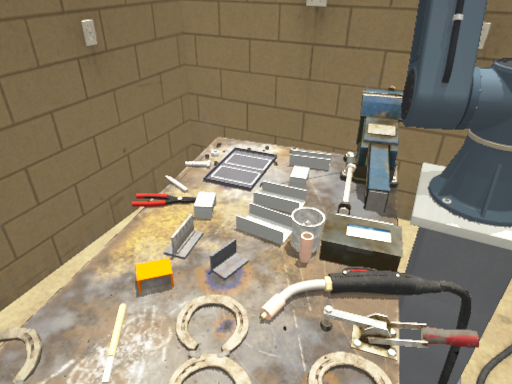

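```bash
cat > ortho.py <<'E'
import numpy as np,cv2
def cloud(c,f,manip):
    z=np.load(f);k=manip.get_calibration(c);K=k["camera_matrix"]
    d=z["d"];v,u=np.nonzero(d>0);dd=d[v,u]
    X=np.stack([(u-K[0,2])/K[0,0]*dd,(v-K[1,2])/K[1,1]*dd,dd],1)
    return (X-k["t"])@k["R"],z["p"][v,u]
E
python3 - <<'E'
from bench import manip
from ortho import *
for c in("scene","side"):
    P,C=cloud(c,c+"0.npz",manip)
    # orthographic top-down map: x 0.2..0.9 (up), y -0.3..0.7 (left)
    s=800; im=np.zeros((560,800,3),np.uint8); h=np.zeros((560,800),np.float32)-1
    o=np.argsort(P[:,2]);P=P[o];C=C[o]
    r=((0.9-P[:,0])*s).astype(int);q=((0.7-P[:,1])*s).astype(int)
    ok=(r>=1)&(r<559)&(q>=1)&(q<799)
    zc=np.clip((P[:,2]+0.01)/0.07*255,0,255).astype(np.uint8)
    col=cv2.applyColorMap(zc[:,None],cv2.COLORMAP_JET)[:,0]
    for i in np.nonzero(ok)[0]: im[r[i]-1:r[i]+1,q[i]-1:q[i]+1]=col[i]
    for g in np.arange(0.2,0.9,0.1): cv2.line(im,(0,int((.9-g)*s)),(799,int((.9-g)*s)),(90,90,90))
    for g in np.arange(-.3,.7,.1): cv2.line(im,(int((.7-g)*s),0),(int((.7-g)*s),559),(90,90,90))
    cv2.imwrite(f"pics/ortho_{c}.png",im)
E
```

```text
(no output)
```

View pics/ortho_scene.png

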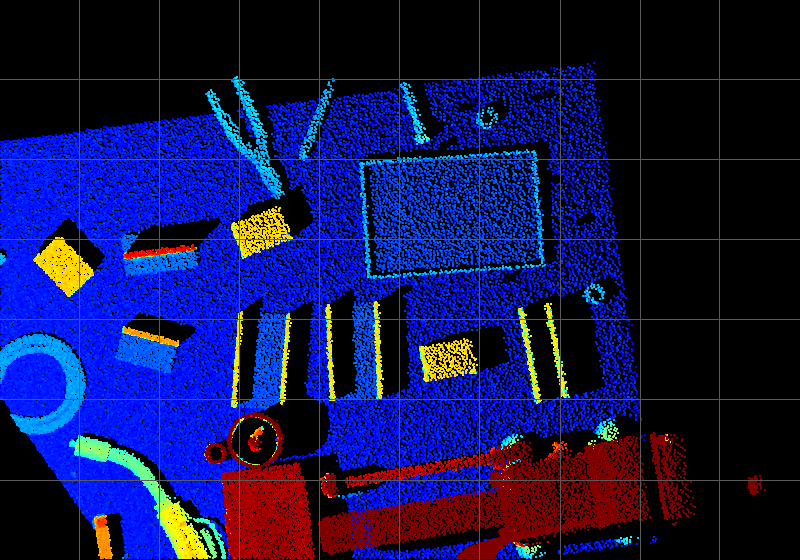

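View pics/ortho_side.png

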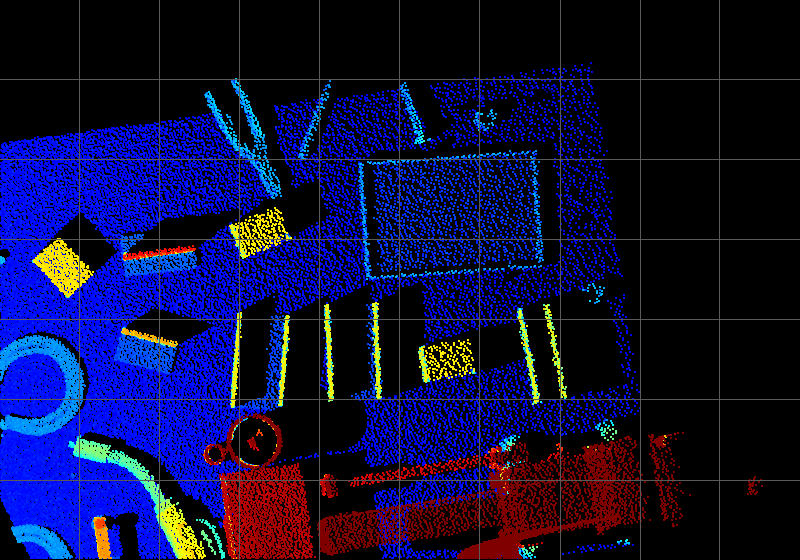

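Scene pixels: the two white caps are at (216,202) and (329,171), and the orange block at (150,290) is the look-alike to leave. The wide longs are at (275,235) and (302,200), and the narrow one is at (348,146) with its walls about 34 mm apart. The height map agrees: the wide pieces' walls are about 60 mm apart, centre to centre.

```bash
cat > fit.py <<'E'
import numpy as np,cv2
REG={'long1':(.38,.53,.32,.43),'long2':(.38,.53,.21,.315),'cap1':(.56,.66,.32,.43),'cap2':(.40,.50,.09,.19),'narrow':(.38,.54,-.03,.07)}
def fit(P,reg,zlo=.030,zhi=.045):
    a,b,c,d=reg
    m=(P[:,0]>a)&(P[:,0]<b)&(P[:,1]>c)&(P[:,1]<d)&(P[:,2]>zlo)&(P[:,2]<zhi)
    Q=P[m]; (cx,cy),(w,h),an=cv2.minAreaRect((Q[:,:2]*1000).astype(np.float32))
    return len(Q),round(cx,1),round(cy,1),round(w,1),round(h,1),round(an,1),round(np.median(Q[:,2])*1000,1)
E
python3 - <<'E'
from bench import manip
from ortho import *; from fit import *
for c in("scene","side"):
    P,C=cloud(c,c+"0.npz",manip)
    for n,r in REG.items(): print(c,n,fit(P,r))
    t=(P[:,0]>.2)&(P[:,0]<.4)&(P[:,1]<.2)&(P[:,1]>-.3); print("vise maxz",np.percentile(P[t][:,2],99.5))
    t=(P[:,0]>.3)&(P[:,0]<.4)&(P[:,1]<.45)&(P[:,1]>.3); print("cup maxz",np.percentile(P[t][:,2],99.5))
    t=(P[:,0]>.2)&(P[:,0]<.33)&(P[:,1]<.43)&(P[:,1]>.3); print("box maxz",np.percentile(P[t][:,2],99.5))
    # outlines
    p=np.load(c+"0.npz")["p"];k=manip.get_calibration(c);K=k["camera_matrix"]
    g=p.min(2); v,u=np.nonzero(g>110)
    ray=np.stack([(u-K[0,2])/K[0,0],(v-K[1,2])/K[1,1],np.ones(len(u))],1)@k["R"]
    o=-k["R"].T@k["t"]; s=(.003-o[2])/ray[:,2]; X=o+ray*s[:,None]
    m=(X[:,0]>.57)&(X[:,0]<.70)&(X[:,1]>.035)&(X[:,1]<.235)
    print(m.sum(),cv2.minAreaRect((X[m,:2]*1000).astype(np.float32)))
    for n in("cap1","cap2"):
        pass
s=cv2.imread("pics/scene0.png"); cv2.imwrite("pics/crop.png",cv2.resize(s[100:320,120:400],None,fx=2.7,fy=2.7,interpolation=cv2.INTER_CUBIC))
E
```

```text
scene long1 (310, 447.8, 372.5, 66.3, 119.0, 85.3, np.float64(34.8))
scene long2 (310, 460.6, 256.6, 119.7, 68.0, 2.3, np.float64(34.7))
scene cap1 (453, 609.8, 372.3, 44.8, 66.3, 21.4, np.float64(36.1))
scene cap2 (361, 449.9, 138.9, 43.9, 68.1, 9.8, np.float64(36.0))
scene narrow (259, 458.4, 20.6, 118.0, 43.6, 11.2, np.float64(34.1))
vise maxz 0.41667795070337743
cup maxz 0.0747649603683898
box maxz 0.07402949587436365
550 ((635.5585327148438, 134.8933563232422), (128.5802459716797, 199.85020446777344), 0.07313743978738785)
side long1 (255, 447.7, 373.7, 66.3, 117.6, 85.7, np.float64(33.7))
side long2 (222, 460.2, 257.4, 119.0, 67.5, 3.1, np.float64(33.4))
side cap1 (291, 609.0, 374.1, 43.9, 66.8, 21.8, np.float64(35.0))
side cap2 (201, 449.1, 141.7, 44.4, 67.3, 9.8, np.float64(34.8))
side narrow (149, 457.0, 22.3, 116.2, 43.1, 10.7, np.float64(33.4))
vise maxz 0.4543454857512
cup maxz 0.07362172481730336
box maxz 0.07469419690046077
1334 ((635.0416259765625, 134.3115997314453), (129.1441192626953, 198.67428588867188), 0.8951083421707153)
```

View pics/crop.png

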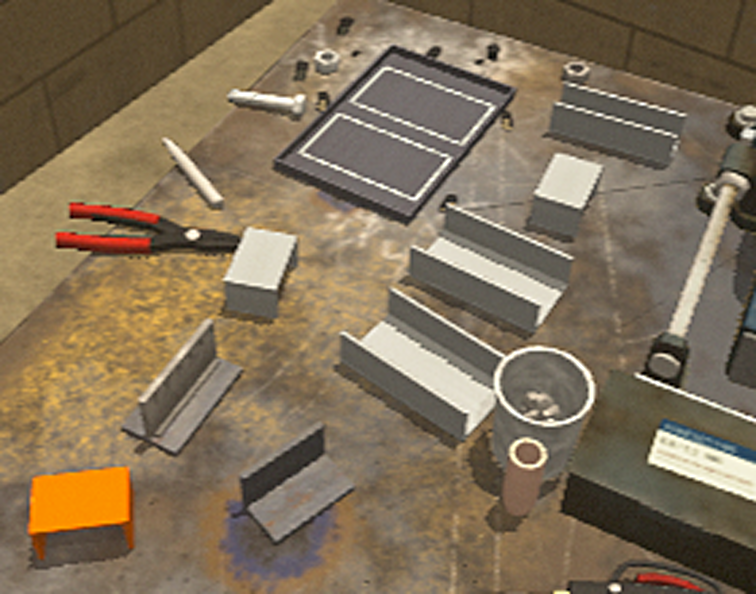

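Run:
```python
from bench import manip
from ortho import *
P,C=cloud("scene","scene0.npz",manip)
for x in np.arange(.1,.6,.05):
    print("%.2f"%x,[ "%.2f"%(np.percentile(P[m][:,2],98)) if (m:=(P[:,0]>x)&(P[:,0]<x+.05)&(P[:,1]>y)&(P[:,1]<y+.05)).sum()>5 else "--" for y in np.arange(-.4,.45,.05)])
print(manip.current_tcp_rot().round(3), manip.current_grip_width())
R=np.array([[0,0,1],[0,1,0],[-1,0,0.]])
for pos in ([.173,-.522,.38],[.5,.2,.35]): print(manip.inverse_kinematics(pos,manip.current_tcp_rot()),manip.inverse_kinematics(pos,R))
k=manip.get_calibration("wrist");print(k, manip.current_ee_pos(), -k["R"].T@k["t"])
```

```text
0.10 ['-0.85', '-0.85', '-0.85', '--', '0.00', '0.00', '0.01', '0.01', '0.01', '0.22', '0.25', '0.00', '--', '--', '--', '--', '0.04']
0.15 ['--', '--', '--', '--', '--', '-0.00', '-0.00', '-0.00', '-0.00', '0.37', '0.32', '0.00', '0.00', '0.00', '0.06', '0.06', '0.06']
0.20 ['--', '--', '--', '--', '--', '0.20', '0.20', '0.42', '0.42', '0.41', '0.33', '0.13', '0.13', '0.13', '0.06', '0.06', '0.06']
0.25 ['--', '--', '0.19', '0.19', '0.21', '0.21', '0.21', '0.17', '0.16', '0.15', '0.13', '0.13', '0.12', '0.12', '0.06', '0.06', '0.06']
0.30 ['--', '--', '--', '0.19', '0.20', '0.21', '0.20', '0.18', '0.16', '0.14', '0.06', '0.06', '0.06', '0.06', '0.07', '0.07', '0.07']
0.35 ['--', '--', '--', '--', '--', '0.21', '0.20', '0.01', '0.03', '0.01', '0.00', '0.00', '0.00', '0.01', '0.07', '0.07', '0.07']
0.40 ['--', '--', '--', '--', '--', '--', '0.00', '0.04', '0.04', '0.00', '0.04', '0.04', '0.04', '0.04', '0.04', '0.01', '0.04']
0.45 ['--', '--', '--', '--', '--', '--', '0.00', '0.03', '0.04', '0.00', '0.04', '0.04', '0.04', '0.04', '0.04', '0.04', '0.04']
0.50 ['--', '--', '--', '--', '
[... 410 characters left out ...]
656e-02] None
[ 2.94060690e-01  2.33824449e-01  1.51559700e+00 -2.12181001e-05
  1.39218737e+00  1.54402320e+00] [ 2.94050381e-01  2.33815027e-01  1.51560893e+00 -4.44089210e-16
  1.39216870e+00 -1.27674595e+00]
{'camera_matrix': array([[297.31863964,   0.        , 252.34056267],
       [  0.        , 297.31863964, 192.66245638],
       [  0.        ,   0.        ,   1.        ]]), 'R': array([[ 3.15145361e-01, -9.49043278e-01, -5.07992246e-04],
       [-9.00608959e-01, -2.99230680e-01,  3.15221357e-01],
       [-2.99310717e-01, -9.88830460e-02, -9.49018039e-01]]), 't': array([-0.54978621, -0.04188118,  0.38014155])} [ 0.17345059 -0.52191644  0.23129598] [ 0.24932445 -0.49671348  0.37368374]
```

```bash
cat > wr.py <<'E'
import numpy as np,cv2
def Rz(yaw): # tool down, tool y (jaws) = world y rotated by yaw
    c,s=np.cos(yaw),np.sin(yaw)
    return np.array([[0,-s,c],[0,c,s],[-1,0,0.]])
def ortho_wrist(manip,name,z=.003,box=(.35,.75,0,.45),s=1500):
    k=manip.get_calibration("wrist");p,d=manip.grab_frame("wrist");np.savez(name+".npz",p=p,d=d,**k)
    cv2.imwrite(f"pics/{name}.png",cv2.cvtColor(p,cv2.COLOR_RGB2BGR)); return render(name,z,box,s)
def render(name,z=.003,box=(.35,.75,0,.45),s=1500):
    k=np.load(name+".npz");p=k["p"]
    H=int((box[1]-box[0])*s);W=int((box[3]-box[2])*s)
    X=box[1]-(np.arange(H)+.5)/s;Y=box[3]-(np.arange(W)+.5)/s
    XX,YY=np.meshgrid(X,Y,indexing='ij')
    pts=np.stack([XX,YY,np.full_like(XX,z)],-1).reshape(-1,1,3)
    rv,_=cv2.Rodrigues(k["R"])
    uv,_=cv2.fisheye.projectPoints(pts,rv,k["t"].reshape(3,1).copy(),k["camera_matrix"],np.zeros(4))
    uv=uv.reshape(H,W,2).astype(np.float32)
    o=cv2.remap(p,uv[...,0],uv[...,1],cv2.INTER_LINEAR)
    return cv2.cvtColor(o,cv2.COLOR_RGB2BGR)
E
python3 - <<'E'
from bench import manip
from wr import *
manip.move_ptp([.19,-.522,.38],manip.current_tcp_rot())
manip.move_ptp([.53,.22,.33],Rz(0.0))
o=ortho_wrist(manip,"w0"); cv2.imwrite("pics/w0_o.png",o)
print(manip.current_time(),manip.current_qpos().round(2) if hasattr(manip.current_qpos(),'round') else manip.current_qpos())
E
```

```text
4.275 [ 0.31  0.32  1.46 -0.    1.37 -1.26]
```

View pics/w0.png

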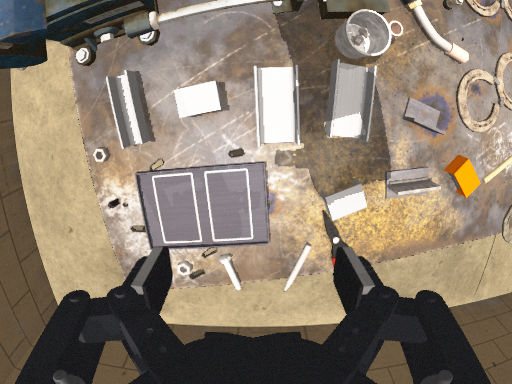

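View pics/w0_o.png

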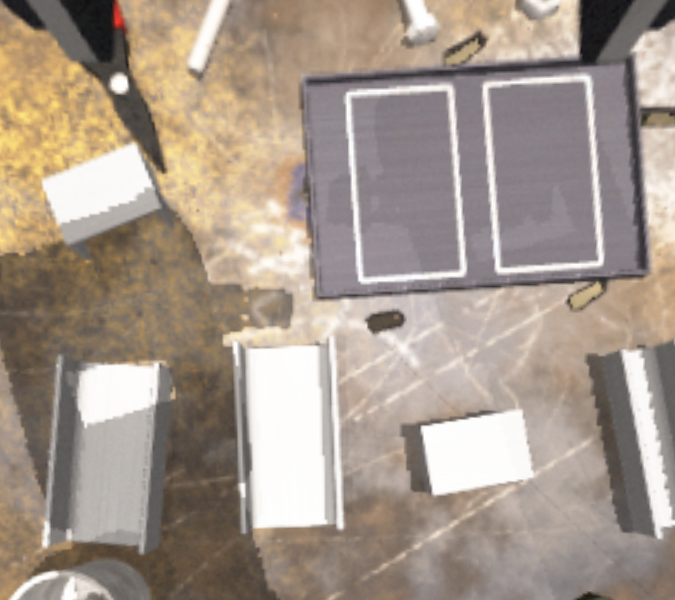

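The rectified wrist view shows both outlines at ortho px (405,185) and (543,172). The caps are at (105,190) and (475,452), and the longs at (110,455) and (290,435). Next I'll fit these numerically and compare across cameras.

```bash
cat > ff.py <<'E'
import numpy as np,cv2
from wr import render
def outl(g,box,s,thr=175):
    # g: ortho gray; returns list of rects in mm for outlines
    m=(g>thr).astype(np.uint8); n,l,st,c=cv2.connectedComponentsWithStats(m,connectivity=8)
    r=[]
    for i in range(1,n):
        if st[i,4]<250: continue
        v,u=np.nonzero(l==i); X=(box[1]-(v+.5)/s)*1000;Y=(box[3]-(u+.5)/s)*1000
        (cx,cy),(w,h),a=cv2.minAreaRect(np.stack([X,Y],1).astype(np.float32))
        r.append([round(t,1) for t in (cx,cy,w,h,a)])
    return r
def rend_pin(c,k,p,z,box,s):
    H=int((box[1]-box[0])*s);W=int((box[3]-box[2])*s)
    XX,YY=np.meshgrid(box[1]-(np.arange(H)+.5)/s,box[3]-(np.arange(W)+.5)/s,indexing='ij')
    pts=np.stack([XX,YY,np.full_like(XX,z)],-1).reshape(-1,1,3)
    rv,_=cv2.Rodrigues(k["R"]);uv,_=cv2.projectPoints(pts,rv,k["t"],k["camera_matrix"],None)
    uv=uv.reshape(H,W,2).astype(np.float32)
    return cv2.cvtColor(cv2.remap(p,uv[...,0],uv[...,1],cv2.INTER_CUBIC),cv2.COLOR_RGB2BGR)
E
python3 - <<'E'
from bench import manip
from ff import *
s=1500
box=(.565,.71,.035,.235)
def show(t,o,thr):
    print(t,outl(o.min(2),box,s,thr))
show("wrist",render("w0",.003,box,s),170)
for c in("scene","side"):
    o=rend_pin(c,manip.get_calibration(c),np.load(c+"0.npz")["p"],.003,box,s); cv2.imwrite(f"pics/o_{c}.png",o)
    for t in(110,130,150): show(c,o,t)
for n,z,box in(("cap1",.036,(.565,.66,.325,.425)),("cap2",.036,(.40,.50,.09,.19))):
    o=render("w0",z,box,s);print(n,outl(o.min(2),box,s,225))
    for c in("scene","side"):
        o=rend_pin(c,manip.get_calibration(c),np.load(c+"0.npz")["p"],z,box,s);print(c,outl(o.min(2),box,s,165))
# wrist depth cloud
k=np.load("w0.npz");d=k["d"];v,u=np.nonzero(d>0)
pts=cv2.fisheye.undistortPoints(np.stack([u,v],1).astype(np.float64)[:,None],k["camera_matrix"],np.zeros(4)).reshape(-1,2)
X=np.c_[pts,np.ones(len(pts))]*d[v,u][:,None];P=(X-k["t"])@k["R"]
from fit import *
for n,r in REG.items(): print(n,fit(P,r))
E
```

```text
wrist [[634.0, 87.8, 130.4, 74.6, 3.9], [627.8, 179.6, 129.6, 74.3, 4.1]]
scene [[636.4, 87.5, 134.8, 80.4, 4.0], [630.5, 179.3, 133.1, 79.2, 4.7]]
scene [[637.1, 87.4, 131.8, 77.9, 4.1], [630.5, 179.3, 131.4, 77.1, 4.1]]
scene [[637.0, 87.4, 131.0, 76.6, 4.0], [630.6, 179.3, 130.6, 75.8, 3.8]]
side [[705.0, 197.0, 75.3, 9.3, 90.0], [633.1, 132.7, 139.2, 202.7, 3.3]]
side [[705.7, 198.3, 72.7, 8.0, 90.0], [633.2, 132.5, 138.4, 200.2, 2.7]]
side [[706.3, 199.7, 70.0, 6.7, 90.0], [632.2, 132.0, 136.2, 198.3, 3.9]]
cap1 [[613.2, 373.1, 32.0, 62.4, 22.1]]
scene [[611.3, 372.4, 43.9, 63.6, 21.8]]
side [[653.0, 374.7, 12.0, 13.3, 90.0], [604.7, 368.3, 84.7, 78.0, 90.0]]
cap2 [[448.6, 137.8, 42.9, 63.2, 9.9]]
scene [[451.3, 138.6, 44.1, 63.6, 9.7]]
side [[450.3, 146.0, 87.3, 98.7, 90.0]]
long1 (515, 447.1, 371.3, 65.0, 118.4, 85.4, np.float64(35.2))
long2 (462, 459.4, 255.3, 118.7, 63.6, 2.5, np.float64(35.5))
cap1 (957, 608.1, 370.9, 44.6, 64.9, 20.9, np.float64(35.5))
cap2 (1254, 448.7, 137.9, 43.7, 65.2, 9.0, np.float64(35.7))
narrow (524, 456.9, 19.4, 120.7, 39.8, 10.7, np.float64(34.9))
```

Camera agreement: the scene camera reads about 2.7 mm higher in x than the wrist camera for every piece, and within 1 mm in y. I'll use wrist-frame values for both picking and placing so that this offset cancels. First long channel now.

```bash
cat > pp.py <<'E'
from bench import manip
from wr import *
def pick(x,y,yaw_deg,z=.004,eff=80,op=.9):
    R=Rz(np.radians(yaw_deg)); manip.set_gripper(op)
    manip.move_ptp([x,y,.11],R); manip.move_l([x,y,z],max_speed=.12)
    f0=np.array(manip.current_force())
    manip.set_gripper(0.3,effort=eff)
    print("w",round(manip.current_grip_width(),3),"f before",f0.round(1),"f",np.round(manip.current_force(),1))
    manip.move_l([x,y,.12],max_speed=.2)
    print("lifted w",round(manip.current_grip_width(),3),"f",np.round(manip.current_force(),1))
def place(x,y,yaw_deg,z,op=.83):
    R=Rz(np.radians(yaw_deg))
    manip.move_ptp([x,y,.11],R); manip.move_l([x,y,z+.012],max_speed=.15); manip.move_l([x,y,z],max_speed=.04)
    print("down f",np.round(manip.current_force(),1),np.round(manip.current_ee_pos(),4))
    manip.set_gripper(op)
    print("rel w",round(manip.current_grip_width(),3),"f",np.round(manip.current_force(),1))
    manip.move_l([x,y,.11],max_speed=.15)
E
python3 - <<'E'
from pp import *
pick(.4471,.3713,-4.6)
p,d=manip.grab_frame("scene");cv2.imwrite("pics/s1.png",cv2.cvtColor(p,cv2.COLOR_RGB2BGR))
print(manip.current_time())
E
```

```text
w 0.735 f before [ 1.1  0.2 -0.4] f [0.  0.2 6.9]
lifted w 0.737 f [ 0.6 -0.5 -6. ]
7.725
```

View pics/s1.png

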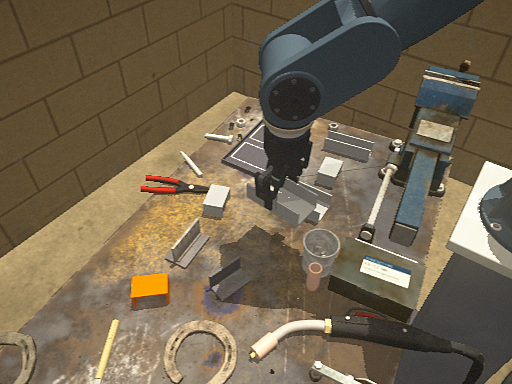

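The channel is held level at px (290,200), and its weight registers on the wrist. I'll place it and check.

Run:
```python
from pp import *
place(.6278,.1796,3.9,.0072)
manip.move_ptp([.53,.22,.33],Rz(0.0))
o=ortho_wrist(manip,"w1",.003,(.55,.72,.02,.25),2500); cv2.imwrite("pics/w1_o.png",o)
k=np.load("w1.npz");d=k["d"];v,u=np.nonzero(d>0)
pts=cv2.fisheye.undistortPoints(np.stack([u,v],1).astype(np.float64)[:,None],k["camera_matrix"],np.zeros(4)).reshape(-1,2)
P=(np.c_[pts,np.ones(len(pts))]*d[v,u][:,None]-k["t"])@k["R"]
from fit import *
print("placed",fit(P,(.54,.71,.135,.23),.034,.045)); print("long2",fit(P,REG['long2']))
print(manip.current_time())
```

```text
down f [-2.3 -1.2  7.1] [0.6284 0.1797 0.0083]
rel w 0.829 f [-0.4  0.2 -0.5]
placed (384, 627.3, 179.3, 119.5, 64.9, 4.0, np.float64(38.2))
long2 (495, 459.2, 255.7, 119.7, 64.3, 2.5, np.float64(35.3))
12.0583
```

View pics/w1_o.png

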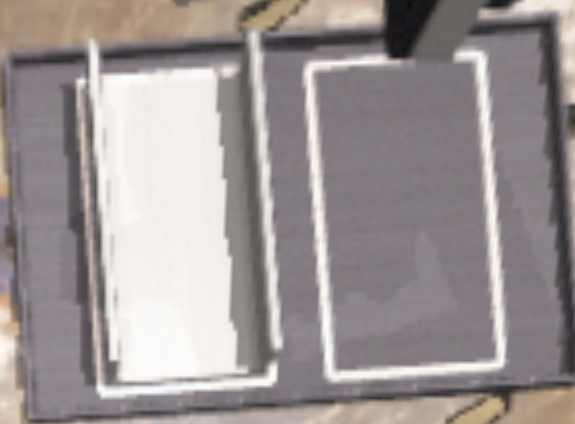

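The first channel measures (627.3,179.3) at 4.0°, within 0.5 mm of its outline. Its top is at 38 mm, so it is flat. Next the second channel.

Run:
```python
from pp import *
pick(.4593,.2555,2.5)
place(.6342,.0878,3.9,.0076,op=.82)
manip.move_ptp([.53,.22,.33],Rz(0.0))
o=ortho_wrist(manip,"w2",.003,(.40,.72,.02,.45),1700); cv2.imwrite("pics/w2_o.png",o)
k=np.load("w2.npz");d=k["d"];v,u=np.nonzero(d>0)
pts=cv2.fisheye.undistortPoints(np.stack([u,v],1).astype(np.float64)[:,None],k["camera_matrix"],np.zeros(4)).reshape(-1,2)
P=(np.c_[pts,np.ones(len(pts))]*d[v,u][:,None]-k["t"])@k["R"]
from fit import *
print("placed1",fit(P,(.54,.71,.135,.23),.034,.045));print("placed2",fit(P,(.54,.71,.04,.13),.034,.045))
for n in ("cap1","cap2","narrow"): print(n,fit(P,REG[n]))
print(manip.current_time())
```

```text
w 0.734 f before [0.3 0.1 0.2] f [-2.5 -0.8  8.6]
lifted w 0.735 f [-0.1 -0.3 -5.2]
down f [-1.6  0.1  2.8] [0.6347 0.0879 0.0082]
rel w 0.821 f [ 0.5 -0.4 -0.3]
placed1 (387, 627.4, 179.4, 120.4, 64.8, 4.0, np.float64(38.2))
placed2 (435, 632.9, 87.8, 119.7, 65.1, 4.1, np.float64(37.9))
cap1 (960, 608.1, 370.8, 44.5, 64.2, 21.5, np.float64(35.5))
cap2 (1265, 448.6, 138.1, 44.2, 64.8, 9.8, np.float64(35.7))
narrow (513, 456.9, 19.6, 120.1, 40.1, 10.0, np.float64(34.9))
19.6417
```

View pics/w2_o.png

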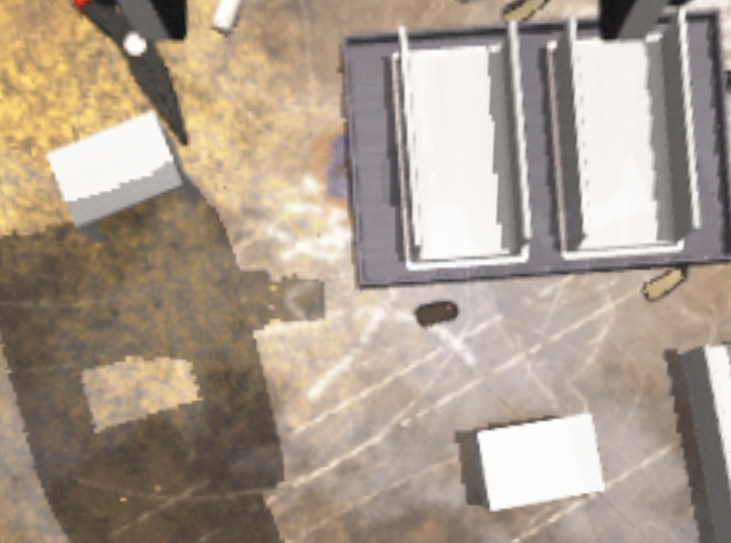

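Both longs are home: (627.4,179.4) and (632.9,87.8), about 1 mm off at worst, 4.0°, tops at 38 mm. The white cap at ortho px (115,168), next to the pliers tip at (185,140), is cap 1. The pliers are clear of the finger positions.

Run:
```python
from pp import *
pick(.6083,.3709,21.5,eff=60)
place(.6625,.1358,4.0,.0113,op=.85)
p,d=manip.grab_frame("side");cv2.imwrite("pics/side3.png",cv2.resize(cv2.cvtColor(p,cv2.COLOR_RGB2BGR)[120:250,180:340],None,fx=4.5,fy=4.5))
pick(.4488,.1381,9.6,eff=60)
print(manip.current_time())
```

```text
w 0.736 f before [0.1 0.9 0.1] f [-0.7  0.   6.9]
lifted w 0.738 f [-0.5  0.1 -1.5]
down f [-3.1  0.2  7.3] [0.663  0.1359 0.0124]
rel w 0.852 f [-0.3  0.2  0.5]
w 0.742 f before [0.4 0.3 0.3] f [-2.1  0.8  7.3]
lifted w 0.741 f [ 0.8  0.3 -1.9]
29.3583
```

View pics/side3.png

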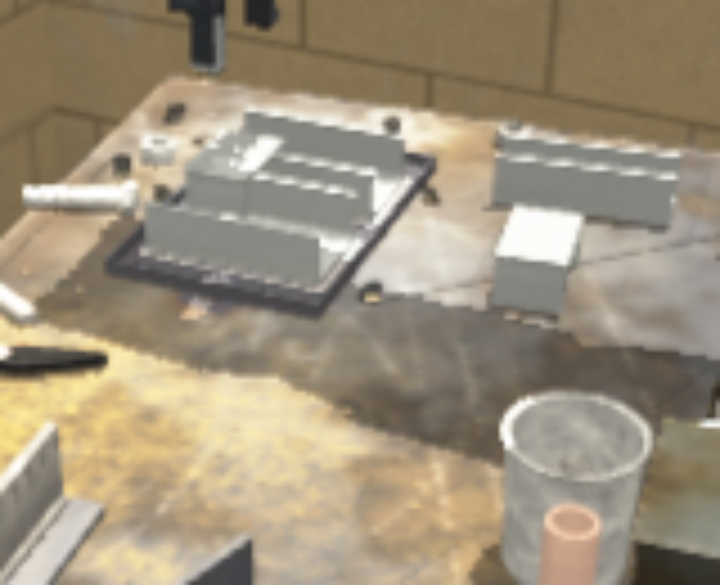

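The first cap straddles the pair at crop px (225,165), seated at the far end. Placing the second and checking.

Run:
```python
from pp import *
place(.5987,.1315,4.0,.0113,op=.85)
manip.move_ptp([.53,.22,.33],Rz(0.0))
o=ortho_wrist(manip,"w4",.043,(.54,.72,.02,.25),2500); cv2.imwrite("pics/w4_o.png",o)
k=np.load("w4.npz");d=k["d"];v,u=np.nonzero(d>0)
pts=cv2.fisheye.undistortPoints(np.stack([u,v],1).astype(np.float64)[:,None],k["camera_matrix"],np.zeros(4)).reshape(-1,2)
P=(np.c_[pts,np.ones(len(pts))]*d[v,u][:,None]-k["t"])@k["R"]
from fit import *
for c,(x,y) in(("far",(.6625,.1358)),("near",(.5987,.1315))):
    m=(abs(P[:,0]-x)<.035)&(abs(P[:,1]-y)<.042)&(P[:,2]>.0405)&(P[:,2]<.06)
    Q=P[m]; print(c,cv2.minAreaRect((Q[:,:2]*1000).astype(np.float32)),np.median(Q[:,2]))
    m=(abs(P[:,0]-x)<.017)&(abs(P[:,1]-y)<.027)
    A=np.c_[P[m][:,0]-x,P[m][:,1]-y,np.ones(m.sum())]; q=np.linalg.lstsq(A,P[m][:,2],rcond=None)[0]
    print(" tilt deg",np.degrees(q[:2]).round(2),"top z mm",(q[2]*1e3).round(1),"rms",np.std(A@q-P[m][:,2])*1e3)
print("long+",fit(P,(.54,.71,.185,.23),.034,.042),fit(P,(.54,.71,.14,.23),.034,.0395))
print("long-",fit(P,(.54,.71,.04,.13),.034,.0395))
for c in("scene","side"):
    p,d=manip.grab_frame(c);cv2.imwrite(f"pics/{c}5.png",cv2.cvtColor(p,cv2.COLOR_RGB2BGR)); np.savez(c+"5.npz",p=p,d=d)
print(manip.current_time())
a=cv2.imread("pics/scene5.png")[100:250,180:400]
cv2.imwrite("pics/scene5c.png",cv2.resize(a,None,fx=3.6,fy=3.6))
```

```text
down f [-2.3 -0.2  7.3] [0.5991 0.1316 0.012 ]
rel w 0.852 f [ 0.5  0.3 -0.8]
far ((662.5922241210938, 135.9784393310547), (44.83021926879883, 63.11224365234375), 4.118117809295654) 0.0424214409291061
 tilt deg [ 85.43 -24.87] top z mm 32.7 rms 65.15083923510402
near ((597.869873046875, 131.643310546875), (45.01542663574219, 63.517723083496094), 4.752548694610596) 0.04251993050039361
 tilt deg [15.38  1.64] top z mm 40.7 rms 8.143234431132568
long+ (186, 625.1, 209.6, 119.6, 4.0, 4.0, np.float64(38.3)) (255, 627.1, 179.4, 119.8, 64.7, 4.0, np.float64(38.0))
long- (266, 633.3, 90.6, 121.0, 70.8, 3.8, np.float64(37.8))
33.375
```

View pics/w4_o.png

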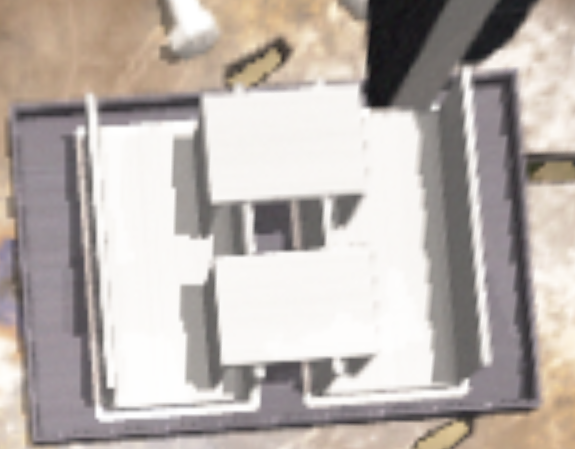

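View pics/scene5c.png

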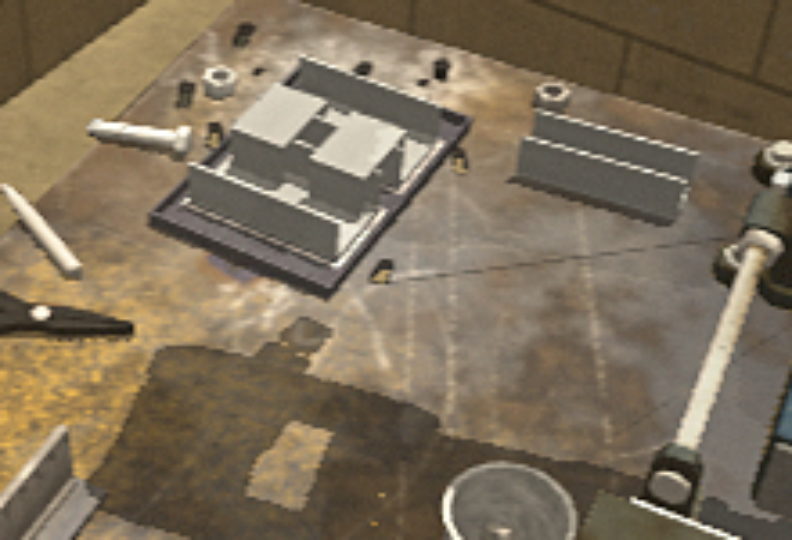

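The tilt fit picked up outliers: gripper points for the far cap, and it may be the gap for the near one. I'll redo it on the top faces and cross-check with the scene camera.

Run:
```python
from bench import manip
import numpy as np,cv2
from ortho import cloud
k=np.load("w4.npz");d=k["d"];v,u=np.nonzero(d>0)
pts=cv2.fisheye.undistortPoints(np.stack([u,v],1).astype(np.float64)[:,None],k["camera_matrix"],np.zeros(4)).reshape(-1,2)
Pw=(np.c_[pts,np.ones(len(pts))]*d[v,u][:,None]-k["t"])@k["R"]
from fit import fit
for n,P,dx in(("wrist",Pw,0),("scene",cloud("scene","scene5.npz",manip)[0],.0025),("side",cloud("side","side5.npz",manip)[0],.001)):
  for c,(x,y) in(("far",(.6625,.1358)),("near",(.5987,.1315))):
    m=(abs(P[:,0]-x-dx)<.018)&(abs(P[:,1]-y)<.027)&(P[:,2]<.06)&(P[:,2]>.03)
    A=np.c_[P[m][:,0]-x,P[m][:,1]-y,np.ones(m.sum())]; q=np.linalg.lstsq(A,P[m][:,2],rcond=None)[0]
    print(n,c,m.sum(),"tilt",np.degrees(q[:2]).round(2),"z",(q[2]*1e3).round(1),"rms",round(np.std(A@q-P[m][:,2])*1e3,2))
P=cloud("scene","scene5.npz",manip)[0];print(fit(P,(.54,.71,.14,.23),.034,.0395),"narrow",fit(P,(.38,.54,-.03,.07)))
b=(Pw[:,0]>.56)&(Pw[:,0]<.69)&(Pw[:,1]>.035)&(Pw[:,1]<.075)&(Pw[:,2]>.034)&(Pw[:,2]<.0395)
print("long- outer wall",cv2.minAreaRect((Pw[b][:,:2]*1000).astype(np.float32)))
```

```text
wrist far 642 tilt [-0.35  0.22] z 42.4 rms 0.85
wrist near 749 tilt [0.03 0.01] z 42.5 rms 0.76
scene far 169 tilt [-0.1   0.65] z 43.5 rms 1.5
scene near 191 tilt [-0.24  0.21] z 43.4 rms 1.2
side far 98 tilt [-0.41  0.18] z 42.1 rms 1.39
side near 102 tilt [0.19 0.33] z 42.1 rms 0.85
(173, 628.9, 181.0, 119.6, 67.3, 3.6, np.float64(37.4)) narrow (252, 458.6, 19.8, 117.3, 44.0, 10.4, np.float64(34.1))
long- outer wall ((632.70263671875, 57.97173309326172), (112.64204406738281, 5.430738925933838), 4.266090393066406)
```

```bash
python3 -c "
from bench import manip
print(manip.current_ee_pos(),manip.current_time()); manip.sign_off()"
```

```text
[0.53008977 0.21941542 0.32821129] 33.375
the job is handed in; nothing more can be done
```

I laid both long channels open side up in the two outlines and set both short ones across them, open side down. The job was handed in at 33.4 s, with the arm parked clear of everything.

**Long channels:** they are within about 0.5 mm and 1.1 mm of their outline centres, at 4.0°, which matches the tray. Both sit flat.

**Short pieces:** all three cameras put their tops at 42–43.5 mm, against 43 mm when fully seated. Tilt is under about 0.7°, which is measurement noise. They measured within about 1 mm of their target spots.

**Pieces to leave alone:** I did not touch the narrow channel, angle iron, tee or orange block. I only re-measured the narrow channel; it had not moved beyond measurement noise.

**Checks that disagreed:**
- The scene camera read about 2.7 mm higher in x than the wrist camera, so I used wrist measurements for both picking and placing.
- My first tilt fit for the short pieces was thrown off by stray points; I redid it on the top faces only.
- The last outline fit of the right-hand long channel also picked up stray points. I relied on the earlier fit and a check of its outer wall, and the two agreed.

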